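# Pack the carved apples in the carrying case

## Task

Pry open the carrying case's lid by working the blade of the green-handled palette knife into the slot in its front wall, swing the lid wide open and lay the knife back on its grey mat. Set every carved apple down on the floor of the case, gripping it gently and never dropping it, so that none is bruised; then shut the lid fully and turn the red lock knob clockwise until it clicks past its detent and stays locked. Leave everything else on the table where it is.

Things in the scene. Friction and masses are not known exactly. Their poses are not given: they have to be found in the camera images.
- case: aluminium case fixed to the table: 150 mm deep (its x), 292 mm wide (y), rim 68 mm up; walls and red floor 6 mm thick, inside 138 x 280 mm. Origin: centre of its underside; x points from the front wall (towards the robot, with the slot) to the hinge, y left, z up. A lock pedestal 72 x 88 x 78 mm adjoins the right wall, centred at x = -20, y = -190 mm
- slot (a point): middle of the prying slot at the outer face of the case's front wall, 63.5 mm up: a notch 70 mm wide (along the case's y) and 9 mm high between the cut-down wall (top at 59 mm) and the shut lid's underside (68 mm), through the 6 mm wall. A black mark lies below it. Axes as the case's
- hinge (a point): middle of the lid's hinge axis, at the case's back rim, 68 mm above the table; the axis runs along the case's y
- lid (a joint): lid angle in rad: 0 shut on the rim, growing as the front edge rises, stop at 1.65. The stiff hinge keeps it at any angle; lifting at the front edge takes about 2 N, pushing it shut less than 5 N. White plate, 152 mm from hinge to front edge, 296 mm wide, 10 mm thick (underside level with the hinge axis, top at 78 mm when shut), red panel on top, no handle
- lid_edge (a point): middle of the lid's front edge face, at half the lid's thickness; moves with the lid
- knob (a joint): lock knob angle in rad: 0 unlocked, growing clockwise seen from above, stop at 1.2 locked. A spring detent resists with up to about 0.13 N m at first, less towards the middle: it drives the knob back to 0 when let go before 0.6, on to 1.2 once past it
- knob_grip (a point): on the red knob's vertical axis, at the height to grip, 115 mm above the table. The knob is an upright bar 42 mm long, 14 mm thick, from 92 to 122 mm above the table, on a disc; at angle 0 the bar lies along the case's x, at angle t it is yawed by -t relative to the case
- tool: palette knife: green handle 100 mm long, 30 mm wide, 20 mm tall; flat steel blade 73 mm beyond it, 18 mm wide, 3 mm thick, at the handle's half height (8.5 to 11.5 mm above its underside). About 90 g. Origin: on its underside below the handle's front end; x points along the blade (tip at +73 mm, handle's back end at -100 mm), z up. It starts on the grey mat
- mat: thin grey mat (flush with the table, 220 x 150 mm) on which the palette knife lies; origin at its centre, x along its long side
- apple1: red carved apple with 8 yellow cuts, 58 mm wide (straight band from 18 to 30 mm above its underside), 48 mm tall, base cut flat, 48 mm wide, about 90 g. Origin: centre of its underside, z up. May be absent. Fragile: more than 90 N of finger contact (both pads added) bruises it; grip with 20 to 35 N
- apple2: russet carved apple with 6 yellow cuts, 58 mm wide (straight band from 18 to 30 mm above its underside), 48 mm tall, base cut flat, 48 mm wide, about 90 g. Origin: centre of its underside, z up. May be absent. Fragile: more than 90 N of finger contact (both pads added) bruises it; grip with 20 to 35 N
- apple3: dark red carved apple with 10 cream cuts, 58 mm wide (straight band from 18 to 30 mm above its underside), 48 mm tall, base cut flat, 48 mm wide, about 90 g. Origin: centre of its underside, z up. May be absent. Fragile: more than 90 N of finger contact (both pads added) bruises it; grip with 20 to 35 N
- apple4: orange carved apple with 7 cream cuts, 58 mm wide (straight band from 18 to 30 mm above its underside), 48 mm tall, base cut flat, 48 mm wide, about 90 g. Origin: centre of its underside, z up. May be absent. Fragile: more than 90 N of finger contact (both pads added) bruises it; grip with 20 to 35 N
- apple1_mid (a point): middle of apple1, on its axis 24 mm above its underside, however it lies; axes as the apple's
- apple2_mid (a point): middle of apple2, on its axis 24 mm above its underside, however it lies; axes as the apple's
- apple3_mid (a point): middle of apple3, on its axis 24 mm above its underside, however it lies; axes as the apple's
- apple4_mid (a point): middle of apple4, on its axis 24 mm above its underside, however it lies; axes as the apple's
- green_apple: plain green uncarved apple with a stalk, 58 mm wide, 48 mm tall; not part of the job. Origin: centre of its underside
- bowl: open steel bowl, rim 150 mm wide, 60 mm tall; not part of the job. Origin: centre of its underside
- pot: small open steel pot, 110 mm wide, 55 mm tall; not part of the job. Origin: centre of its underside
- saucer: white saucer, 100 mm wide, 14 mm tall; not part of the job. Origin: centre of its underside
- jar: amber glass jar with a white cap, 60 mm wide, 80 mm tall; not part of the job. Origin: centre of its underside
- tub: white open tub with green-handled carvers in it, 100 x 160 x 30 mm; not part of the job. Origin: centre of its underside
- whetstone: grey and terracotta sharpening stone, 50 x 140 x 28 mm; not part of the job. Origin: centre of its underside

How it is judged (in metres and radians):
On the way, in this order (a step that is already met when the one before it is completed fails the run):
1. the lid is pried up by the knife's blade, the fingers not touching the lid (value of joint lid above 0.15 rad and contact force between tool and lid above 0.3 N and contact force between the fingers and lid below 0.1 N), for 0.1 s.
2. the lid stands wide open (over 1.2 rad) and the knife lies let go on its mat (value of joint lid above 1.2 rad and horizontal distance between tool and mat below 0.08 m and height (world z) of tool below 0.025 m and contact force between the fingers and tool below 0.1 N), for 0.2 s.
3. every carved apple rests on the case's floor, released, the lid still open (value of joint lid above 0.8 rad and x of apple1_mid in the frame of case between -0.069 and 0.069 m and y of apple1_mid in the frame of case between -0.14 and 0.14 m and z of each of apple1_mid, apple2_mid, apple3_mid, apple4_mid in the frame of case below 0.045 m and x of apple2_mid in the frame of case between -0.069 and 0.069 m and y of apple2_mid in the frame of case between -0.14 and 0.14 m and x of apple3_mid in the frame of case between -0.069 and 0.069 m and y of apple3_mid in the frame of case between -0.14 and 0.14 m and x of apple4_mid in the frame of case between -0.069 and 0.069 m and y of apple4_mid in the frame of case between -0.14 and 0.14 m and contact force between the fingers and apple1 below 0.1 N and contact force between the fingers and apple2 below 0.1 N and contact force between the fingers and apple3 below 0.1 N and contact force between the fingers and apple4 below 0.1 N), for 0.2 s.
4. the lid is shut over the apples, the knob not yet locked (value of joint lid below 0.05 rad and value of joint knob below 0.5 rad), for 0.2 s.
5. the knob is turned past its detent (value of joint knob above 1.05 rad and value of joint lid below 0.05 rad), for 0.2 s.
At the end, for the whole second after the job is handed in: lid shut (under 0.05 rad), knob locked (over 1.05 rad), every carved apple present inside the case's walls and on its floor (its middle less than 45 mm above the case's underside), the knife lying on the table (its origin under 25 mm high), let go, its origin within 80 mm of the mat's centre (all of step 5 and x of apple1_mid in the frame of case between -0.069 and 0.069 m and y of apple1_mid in the frame of case between -0.14 and 0.14 m and z of each of apple1_mid, apple2_mid, apple3_mid, apple4_mid in the frame of case below 0.045 m and x of apple2_mid in the frame of case between -0.069 and 0.069 m and y of apple2_mid in the frame of case between -0.14 and 0.14 m and x of apple3_mid in the frame of case between -0.069 and 0.069 m and y of apple3_mid in the frame of case between -0.14 and 0.14 m and x of apple4_mid in the frame of case between -0.069 and 0.069 m and y of apple4_mid in the frame of case between -0.14 and 0.14 m and horizontal distance between tool and mat below 0.08 m and height (world z) of tool below 0.025 m and contact force between the fingers and tool below 0.1 N); the robot touches nothing.
It fails at once if a carved apple is squeezed or pressed by the fingers with more than 90 N in all (contact force between the fingers and apple1 above 90 N or contact force between the fingers and apple2 above 90 N or contact force between the fingers and apple3 above 90 N or contact force between the fingers and apple4 above 90 N).
It fails at once if a carved apple is dropped: it falls freely at over 0.6 m/s with its middle more than 80 mm above the table ((linear speed of apple1 above 0.6 m/s and height (world z) of apple1_mid above 0.08 m and contact force between the fingers and apple1 below 0.1 N) or (linear speed of apple2 above 0.6 m/s and height (world z) of apple2_mid above 0.08 m and contact force between the fingers and apple2 below 0.1 N) or (linear speed of apple3 above 0.6 m/s and height (world z) of apple3_mid above 0.08 m and contact force between the fingers and apple3 below 0.1 N) or (linear speed of apple4 above 0.6 m/s and height (world z) of apple4_mid above 0.08 m and contact force between the fingers and apple4 below 0.1 N)).
It fails at once if a bystander is moved by more than 40 mm (distance of any of green_apple, bowl, pot, saucer, jar, tub, whetstone from where it was at the start of the episode above 0.04 m).
Of apple1, apple2, apple3, apple4 only 2 to 3 are there at a start; the rules pass over those that are not, and their reading is None.
At some moment in a run one of apple1, apple2, apple3, apple4, tool may be knocked a few centimetres aside while the robot is not near it.
It also fails if it takes over 210 s, if anything falls off the work surface, if the arm or the gripper's body presses on something with over 40 N, if the wrist force passes 120 N, or if a joint passes its speed limit or range.

## Robot

A 6-joint arm with a two-finger parallel gripper is mounted at the origin on the work surface. World frame = base frame: x ahead of the robot, y to its left, z up, the work surface at z = 0. Lengths are in mm, angles in degrees, forces in N, time in s.
With the tool pointing down it reaches from about 400 to 825 mm from the base axis. Payload 7 kg.
Tool frame: the origin (TCP) lies at the very end of the fingers, on their centre line; the grasp point (between the pads) lies 19 mm behind it (r.grip_point_offset is the distance from the TCP to the grasp point, in mm); z points along the fingers, y is the line along which they close (so a half turn about z gives the same grasp; the last joint's range is limited). The gripper opens to 88 mm and grips with 3 to 60 N. Pads are 19 mm wide; open, the fingers measure 130 mm over their backs; the gripper's body (78 mm by 193 mm) begins 47 mm behind the grasp point.
Start: joints at [-55.342, 20.546, 0.682, 0, -70.136, -16.507], TCP at [210.254, -641.396, 226.561] pointing down, gripper open.
Joint ranges: [-176.03, 176.03], [-82.01, 121.73], [-58.28, 71.71], [-173.87, 95.51], [-174.79, -0.11], [-173.66, 173.66]. Speed limits (degrees/s): [136.94, 136.94, 172.46, 180, 180, 180].

## Interface

Orientations are given as [roll, pitch, yaw] about the fixed x, y, z axes, in that order (R = Rz(yaw) Ry(pitch) Rx(roll)).
In Python, from cell import r, vision, order gives the robot as it stands. The module is installed in compiled form; this text tells all that it offers.
- The arm moves only by the tool servo_tool, never from a script. Its argument "series" is a list of rows, each a list of 7 numbers: the shift along the tool's x, y, z each as a share of 3 cm, from -1 to 1, then the turn, a rotation vector about the tool's x, y, z each as a share of 0.15 rad, from -1 to 1, then the opening, from 0 (shut) to 1 (fully open). In form: [[dx, dy, dz, rx, ry, rz, hand], ...]. A call has 1 to 10 rows; each row shifts and turns the commanded pose from where the row before left it, along the tool's axes as they then stand; what a row does not reach is not made up. A row lasts 1/10 s, in which the tool goes at most 50 mm and 8.59 degrees, less where a joint would pass 70% of its speed; a pose out of reach is approached as far as the arm can. A call with a number of a shift or a turn outside -1 to 1 is refused whole. A call with a gripper value outside its range is refused whole. The fingers move at their own pace and stop on an object; "newtons" is the grip in N (left out, the last holds). Time passes only in rows, so rows that do not move let the fingers close. It gives the time, the measured TCP pose, the force, the opening and the grip force at its end, in the units of the state.
- r.get_state(): the state, without advancing time (a new reading comes with each control period).
- vision.get_image(name): name is "scene" or "top" or "wrist"; returns (picture, depth): 420x560x3 uint8, red, green, blue; 420x560 float32, mm along the optical axis (not along the pixel's ray), 0 where there is no reading.
- vision.camera_model(name): a dict with "fx", "fy", "cx", "cy" (pixels), "R" (3x3) and "t" (3): a world point X has camera coordinates R X + t; the wrist camera has in their place "hand_eye" (4x4, takes a point from camera to tool coordinates, whose origin is the TCP and whose axes are the flange's). Camera axes: x right, y down, z forward; pixel columns grow to the right and rows downward; lengths in mm; the calibration is good to about 2 mm. A picture is of the moment at which its call begins: read the wrist's pose just before it. camera_model takes no time and is no camera call.
- order.finish_job(): hands the job in; it is judged then, once.
The state is a dict: "time": time; "joint_positions": joint angles; "dq": joint speeds; "joint_efforts": joint torques, N m; "tool_pos": TCP position; "eef_rot": TCP orientation; "force": force on the tool from outside, world axes, zero at the start; "wrist_torque": the same for the moment, N m; "gripper_width": opening from 0.0 (shut) to 1.0 (fully open); "grip_force": force on a finger pad.
Only numpy, scipy, OpenCV 4.12 (cv2) and the standard library are available. Lean on these libraries where they do the work, as an engineer would, in place of code of your own. Each camera call takes 0.05 s, during which the arm holds its last target. There are 200 camera calls.

## Working session

There is one attempt and no reset: what is moved stays moved. The work goes in short steps, Python scripts to look and compute and a tool call to move; the robot and the scene stay as the last step left them, time stands still between calls to the robot, and variables do not carry over. Pictures are saved under pics/ and viewed, at most 14 in all, crops included, and the job is handed in when it is done.

Besides the shell and the picture viewer there is one more tool, called after ">>>" by a JSON object that holds its "fn" and its "kwargs". servo_tool: Moves the arm, as the interface text tells. Its arguments: {"type":"object","properties":{"series":{"type":"array","items":{"type":"array","items":{"type":"number"}}},"newtons":{"type":"number"}},"required":["series"]}

```bash
mkdir -p pics; cat > h.py <<'E'
import numpy as np, cv2
from scipy.spatial.transform import Rotation as Ro
from cell import r, vision, order
def shot(n):
    s=r.get_state(); im,d=vision.get_image(n); m=vision.camera_model(n)
    K=(m['fx'],m['fy'],m['cx'],m['cy'])
    if n=='wrist':
        T=np.eye(4); T[:3,:3]=Ro.from_euler('xyz',s['eef_rot'],degrees=True).as_matrix(); T[:3,3]=s['tool_pos']
        T=T@np.array(m['hand_eye'])
        A,o=T[:3,:3],T[:3,3]
    else:
        R=np.array(m['R']); A=R.T; o=-R.T@np.array(m['t'])
    return im,d,(K,A,o)
def pts(uv,z,c):   # depth -> world
    K,A,o=c; uv=np.atleast_2d(uv).astype(float); z=np.asarray(z,float).reshape(-1)
    p=np.c_[(uv[:,0]-K[2])/K[0]*z,(uv[:,1]-K[3])/K[1]*z,z]
    return p@A.T+o
def ray(uv,h,c):   # cast onto plane z=h
    K,A,o=c; d=pts(uv,np.ones(len(np.atleast_2d(uv))),c)-o
    return o+d*((h-o[2])/d[:,2:3])
def proj(X,c):
    K,A,o=c; q=(np.atleast_2d(X)-o)@A
    return np.c_[q[:,0]/q[:,2]*K[0]+K[2],q[:,1]/q[:,2]*K[1]+K[3]]
def cloud(d,c):
    v,u=np.mgrid[:d.shape[0],:d.shape[1]]
    return pts(np.c_[u.ravel(),v.ravel()],d.ravel(),c).reshape(d.shape+(3,))
def save(n,im): cv2.imwrite('pics/'+n,cv2.cvtColor(im,cv2.COLOR_RGB2BGR))
E
python3 - <<'E'
from h import *
for n in('top','scene'):
    im,d,c=shot(n); save(n+'0.png',im); np.savez(n+'0.npz',im=im,d=d); print(n,c)
print(vision.camera_model('wrist')); print(r.get_state())
E
```

```text
top ((518.8232492126448, 518.8232492126448, 283.64743860257846, 219.97668247223686), array([[-0.01248401, -0.9848944 ,  0.17270542],
       [-0.99991476,  0.01163571, -0.0059234 ],
       [ 0.00382438, -0.17276465, -0.98495571]]), array([ 266.93669166,  -74.97591203, 1669.46124097]))
scene ((432.1092812709123, 432.1092812709123, 275.8292321106066, 208.45300563016573), array([[-0.79035903,  0.42553084, -0.44074495],
       [ 0.61263899,  0.55185651, -0.56579842],
       [ 0.00246329, -0.71720143, -0.69686156]]), array([1079.3677663 ,  592.58446203,  928.68933438]))
{'fx': 294.0980516367494, 'fy': 294.0980516367494, 'cx': 280.8449500520479, 'cy': 203.63284064347582, 'hand_eye': array([[ 1.24903671e-05, -9.66804242e-01, -2.55518215e-01,
         6.88744572e+01],
       [ 9.99999971e-01, -4.90273552e-05,  2.34387288e-04,
        -9.75266325e-01],
       [-2.39134007e-04, -2.55518211e-01,  9.66804213e-01,
        -1.58534220e+02],
       [ 0.00000000e+00,  0.00000000e+00,  0.00000000e+00,
         1.00000000e+00]])}
{'time': 0.1, 'joint_positions': array([-5.53429344e+01,  2.05879938e+01,  6.40605946e-01, -1.65621105e-02,
       -7.01362702e+01, -1.65075760e+01]), 'dq': array([ 0.02464524, -0.04717959,  0.25448422,  0.0478902 , -0.12289531,
        0.06968225]), 'joint_efforts': array([-1.21196972e-03, -5.84161341e+01,  2.93750435e+01,  7.01553896e+00,
        1.01589793e-02, -1.07077749e-04]), 'tool_pos': array([ 210.10760118, -641.02169604,  225.72461849]), 'eef_rot': array([ 1.79915366e+02, -8.84419282e-03, -1.61856143e+02]), 'force': array([ 0.20420414, -0.68461432, -0.74229629]), 'wrist_torque': array([ 0.0066999 ,  0.00195621, -0.01753185]), 'grip_force': 0.0, 'gripper_width': 1.001580839414409}
```

View pics/top0.png

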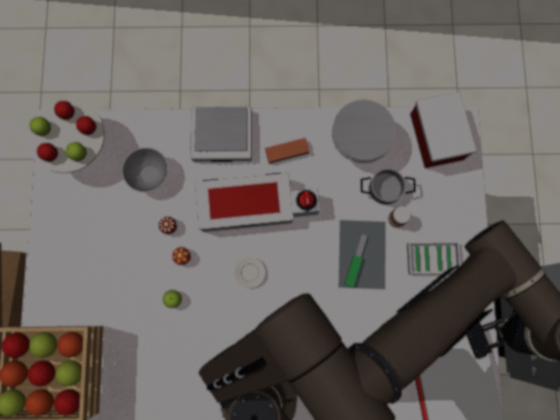

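View pics/scene0.png

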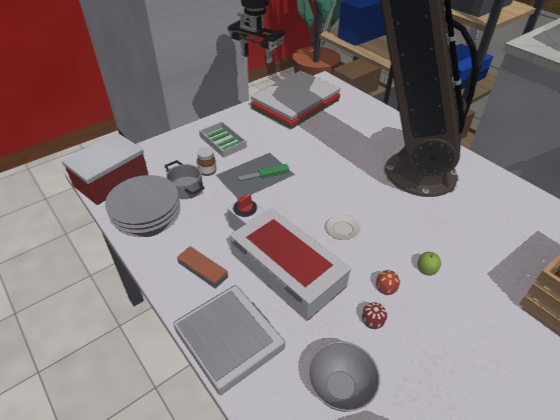

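The top view shows the case at (245,202) with its knob at (306,200), the apples at (168,225) and (181,256), and the knife at (358,258) on its mat. The scene view agrees: apples at (388,281) and (374,315), no third one in sight. I'll get coarse positions next.

```bash
cat >> h.py <<'E'
def blobs(mask,amin=20):
    n,l,st,ce=cv2.connectedComponentsWithStats(mask.astype(np.uint8))
    return [(l==i,st[i],ce[i]) for i in range(1,n) if st[i][4]>=amin]
E
python3 - <<'E'
from h import *
np.set_printoptions(precision=1,suppress=True)
K={}
for n in('top','scene'):
    m=vision.camera_model(n);R=np.array(m['R']);c=((m['fx'],m['fy'],m['cx'],m['cy']),R.T,-R.T@np.array(m['t']))
    f=np.load(n+'0.npz');im,d=f['im'],f['d'];P=cloud(d,c);hsv=cv2.cvtColor(im,cv2.COLOR_RGB2HSV)
    H,S,V=[hsv[...,i].astype(int) for i in range(3)]
    red=((H<14)|(H>170))&(S>130)&(V>50); gr=(H>35)&(H<85)&(S>90)&(V>40)
    for name,m_ in(('red',red),('green',gr)):
        for b,st,ce in blobs(m_,25):
            q=P[b&(d>0)]
            if len(q)and abs(q[:,1]).max()<900 and q[:,0].min()>0: print(n,name,ce,st[4],np.median(q,0),np.percentile(q,2,0),np.percentile(q,98,0))
    tab=(abs(P[...,2]-78)<4)&(P[...,0]>550)&(P[...,0]<800)&(P[...,1]<260)&(P[...,1]>-200)
    q=P[tab][:,:2].astype(np.float32); print(n,'lid',len(q),cv2.minAreaRect(q))
E
```

```text
top red [ 62.8 109. ] 215 [888.4 592.4 151.9] [868.  571.1 136.7] [909.  615.4 160. ]
top red [ 84.7 124.2] 218 [838.  521.9 151.8] [818.2 500.9 136.3] [859.7 545.2 160.6]
top red [286.9 150. ] 540 [788.1 -98.8  27.4] [ 757.8 -161.3   17.2] [819.7 -36.3  35.8]
top red [ 45.8 151.2] 219 [753.6 634.5 151.7] [733.4 616.  136.6] [775.7 659.  161.1]
top red [243.4 200.3] 1976 [610.1  41.6  78.6] [563.2 -61.5  71. ] [658.1 142.5  86.2]
top red [305.8 198.7] 184 [ 607.7 -153.2   94.1] [ 589.3 -176.7   77.3] [ 628.4 -133.5  126.8]
top red [181.3 255.8] 173 [440.7 237.   43.7] [419.6 216.2  31.8] [463.3 261.6  54.1]
top red [ 21.7 364.3] 1734 [116.4 678.7 144.4] [ 60.5 588.4  11.9] [210.5 744.  158.9]
top red [ 69.7 344.2] 563 [181.3 531.  145. ] [140.8 505.3   8.2] [212.2 615.7 158.6]
top green [ 39.3 125.5] 267 [836.2 660.7 150.4] [816.9 642.8 123.1] [860.3 687.1 161.6]
top green [ 75.2 151. ] 264 [753.4 545.4 151. ] [733.8 525.6 125.5] [777.3 572.9 161.1]
top green [417.1 257.4] 56 [ 431.3 -509.6   17.3] [ 393.8 -513.9   11.6] [ 462.8 -505.6   23.3]
top green [426.5 257.6] 60 [ 428.2 -540.
[... 1090 characters left out ...]
.1]
scene green [215.7 132.4] 47 [ 427.6 -606.5   13.8] [ 395.3 -612.1    7.4] [ 463.4 -600.9   18.9]
scene green [220.3 136. ] 49 [ 427.3 -576.3   13.6] [ 393.  -582.1    8.2] [ 463.4 -571.5   19. ]
scene green [226.1 141.1] 49 [ 429.8 -536.4   14.3] [ 394.8 -541.7    7.7] [ 461.5 -530.1   17.4]
scene green [230.6 144.6] 37 [ 427.1 -507.7   13.8] [ 396.4 -513.5   11. ] [ 460.5 -503.9   19.4]
scene green [273.7 170.4] 257 [ 394.4 -297.7   16.4] [ 350.5 -323.7    1.9] [ 438.8 -276.1   21.7]
scene green [429.7 262.8] 359 [323.3 278.2  40.9] [296.2 251.7  12.7] [339.5 297.4  49.4]
scene lid 4984 ((624.8341064453125, 1.69781494140625), (150.68118286132812, 385.7320556640625), 0.6050642728805542)
```

```bash
cat >> h.py <<'E'
def plan(p,yaw=None):
    """turn first (share of .15 rad total about tool x,y,z), then shift (shares of 30 mm total) in the turned tool frame"""
    s=r.get_state(); R0=Ro.from_euler('xyz',s['eef_rot'],degrees=True)
    R1=R0 if yaw is None else Ro.from_euler('xyz',[180,0,yaw],degrees=True)
    rv=(R0.inv()*R1).as_rotvec()/.15; d=R1.inv().apply(np.array(p)-s['tool_pos'])/30
    print('turn',rv.round(3),'shift',d.round(3),'|', s['tool_pos'].round(1),s['eef_rot'].round(2),'q',s['joint_positions'].round(0),'F',s['force'].round(1),'t',round(s['time'],1))
E
python3 -c "
from h import *
plan([350,-300,260],-177)"
```

```text
turn [ 0.01  -0.002  1.762] shift [-5.252 11.108 -1.143] | [ 210.1 -641.   225.7] [ 1.7992e+02 -1.0000e-02 -1.6186e+02] q [-55.  21.   1.  -0. -70. -17.] F [ 0.2 -0.7 -0.7] t 0.1
```

>>> {"fn": "servo_tool", "kwargs": {"series": [[0,0,-0.3,0,0,0.88,1],[0,0,-0.3,0,0,0.88,1],[-0.5,0.9,-0.5,0,0,0,1],[-0.5,0.9,0,0,0,0,1],[-0.5,0.9,0,0,0,0,1],[-0.5,0.9,0,0,0,0,1],[-0.5,0.9,0,0,0,0,1],[-0.5,0.9,0,0,0,0,1],[-0.5,0.9,0,0,0,0,1],[-0.5,0.9,0,0,0,0,1]]}}

```text
time: 1.1
tool_pos: [318.9, -418.0, 259.2]
eef_rot: [180.0, -0.0, -177.0]
force: [0.5, -0.5, -0.7]
gripper_width: 0.998
grip_force: 0.0
```

>>> {"fn": "servo_tool", "kwargs": {"series": [[-0.5,1,0,0,0,0,1],[-0.5,1,0,0,0,0,1],[-0.25,1,0,0,0,0,1],[0,0.9,0,0,0,0,1],[0,0,0,0,0,0,1],[0,0,0,0,0,0,1]]}}

```text
time: 1.7
tool_pos: [350.1, -300.1, 259.7]
eef_rot: [-180.0, 0.0, -176.9]
force: [0.4, -0.3, -0.3]
gripper_width: 1.003
grip_force: 0.0
```

```bash
python3 - <<'E'
from h import *
im,d,c=shot('wrist'); save('w1.png',im); np.savez('w1.npz',im=im,d=d,A=c[1],o=c[2])
im,d,c=shot('top'); save('top1.png',im)
plan([580,40,330],-177)
E
```

```text
turn [-0.    -0.001  0.003] shift [-8.251 10.945 -2.35 ] | [ 350.  -300.8  259.5] [-1.8000e+02 -1.0000e-02 -1.7698e+02] q [-16.  -1. -22.   0. -69. -71.] F [ 0.1 -0.2 -0.5] t 1.8
```

View pics/w1.png

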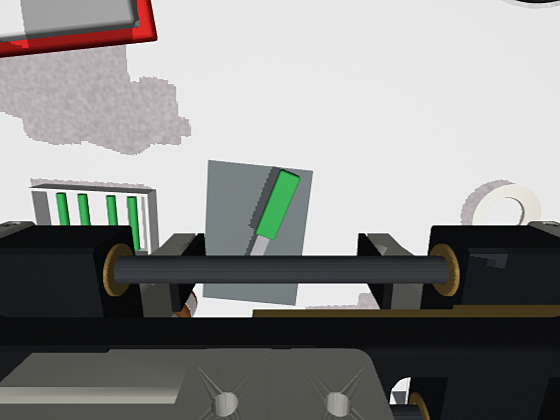

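The wrist view shows the green handle from (290,172) to (265,238), with the blade starting at (258,245). The gripper hides the rest. I'll measure the knife and mat.

```bash
cat > knife.py <<'E'
from h import *
def mask(im,h):
    hsv=cv2.cvtColor(im,cv2.COLOR_RGB2HSV); H,S,V=[hsv[...,i].astype(int) for i in range(3)]; return H,S,V
def knife(im,d,c):
    H,S,V=mask(im,0); g=(H>35)&(H<85)&(S>100)&(V>40); P=cloud(d,c)
    best=None
    for b,st,ce in blobs(g,100):
        q=P[b]; m=np.median(q,0)
        if abs(m[0]-390)<80 and abs(m[1]+300)<90 and m[2]<60: best=b if best is None or b.sum()>best.sum() else best
    z=np.median(P[best][:,2]); v,u=np.nonzero(best)
    w=ray(np.c_[u,v],z,c)[:,:2].astype(np.float32)
    return z,cv2.minAreaRect(w)
E
python3 - <<'E'
from knife import *
m=vision.camera_model('wrist');K=(m['fx'],m['fy'],m['cx'],m['cy'])
f=np.load('w1.npz');im,d=f['im'],f['d'];c=(K,f['A'],f['o'])
z,rc=knife(im,d,c);print(z,rc);bx=cv2.boxPoints(rc);print(bx.round(1))
P=cloud(d,c)
print('table z',[np.round(P[v,u],1) for u,v in((350,130),(225,200),(220,280))])
H,S,V=mask(im,0)
for uv in((220,200),(300,270)): print(H[uv[1],uv[0]],S[uv[1],uv[0]],V[uv[1],uv[0]])
k=(S>15)&(H>85)&(H<115)&(V>70)&(V<170)
for b,st,ce in blobs(k,2000): print(st,ce)
print('mat corners',ray([[208,160],[313,171],[295,305],[204,297]],0,c).round(1))
# blade direction in the top image
m=vision.camera_model('top');R=np.array(m['R']);ct=((m['fx'],m['fy'],m['cx'],m['cy']),R.T,-R.T@np.array(m['t']))
im=cv2.cvtColor(cv2.imread('pics/top1.png'),cv2.COLOR_BGR2RGB)
f=np.load('top0.npz');z,rc=knife(f['im'],f['d'],ct);print('top',z,rc)
E
```

```text
20.149177408048473 ((389.2901306152344, -304.5831298828125), (30.01858139038086, 100.80681610107422), 71.22676849365234)
[[ 336.7 -302.6]
 [ 432.2 -335. ]
 [ 441.8 -306.6]
 [ 346.4 -274.2]]
table z [array([ 282. , -209.4,    0.6]), array([ 390.8, -380.7,    1. ]), array([ 324.2, -319.6,  344. ])]
98 23 131
105 26 60
[ 205  160  108   96 7212] [250.52981143 209.59706045]
mat corners [[ 333.9 -405.2    0. ]
 [ 341.4 -255.5    0. ]
 [ 560.3 -266.6    0. ]
 [ 553.7 -413.5    0. ]]
top 19.645502460015564 ((389.0362243652344, -304.1461181640625), (30.915620803833008, 96.92841339111328), 71.0256118774414)
```

>>> {"fn": "servo_tool", "kwargs": {"series": [[-0.9,0.9,-0.3,0,0,0,1],[-0.9,0.9,-0.3,0,0,0,1],[-0.9,0.9,-0.3,0,0,0,1],[-0.9,0.9,-0.3,0,0,0,1],[-0.9,0.9,-0.3,0,0,0,1],[-0.9,0.9,-0.3,0,0,0,1],[-0.9,0.9,-0.3,0,0,0,1],[-0.9,0.9,-0.3,0,0,0,1],[-0.9,0.9,0,0,0,0,1],[-0.9,0.9,0,0,0,0,1]]}}

```text
time: 2.8
tool_pos: [606.8, -16.4, 331.3]
eef_rot: [-180.0, -0.0, -177.1]
force: [1.1, -0.3, -0.7]
gripper_width: 0.997
grip_force: 0.0
```

>>> {"fn": "servo_tool", "kwargs": {"series": [[-0.6,0.9,0,0,0,0,1],[-0.6,0.9,0,0,0,0,1],[0,0.8,0,0,0,0,1],[0,0,0,0,0,0,1],[0,0,0,0,0,0,1]]}}

```text
time: 3.3
tool_pos: [637.5, 62.7, 330.6]
eef_rot: [-180.0, -0.1, -177.0]
force: [-0.8, -0.8, 0.1]
gripper_width: 1.005
grip_force: 0.0
```

```bash
python3 - <<'E'
from h import *
im,d,c=shot('wrist'); save('w2.png',im); np.savez('w2.npz',im=im,d=d,A=c[1],o=c[2]); print(c)
plan([440,-310,150],161.2)
E
```

```text
((294.0980516367494, 294.0980516367494, 280.8449500520479, 203.63284064347582), array([[-5.26744348e-02,  9.65820064e-01,  2.53805059e-01],
       [ 9.98611657e-01,  5.10475665e-02,  1.29963550e-02],
       [-4.03990210e-04,  2.54137266e-01, -9.67168076e-01]]), array([569.29774121,  58.16150313, 489.26866353]))
turn [-0.004 -0.005  2.535] shift [  2.23  -13.867   6.033] | [637.4  62.3 331. ] [-1.7997e+02 -5.0000e-02 -1.7701e+02] q [  23.   15.    6.    0.  -81. -110.] F [-0.3 -0.4 -0.4] t 3.4
```

View pics/w2.png

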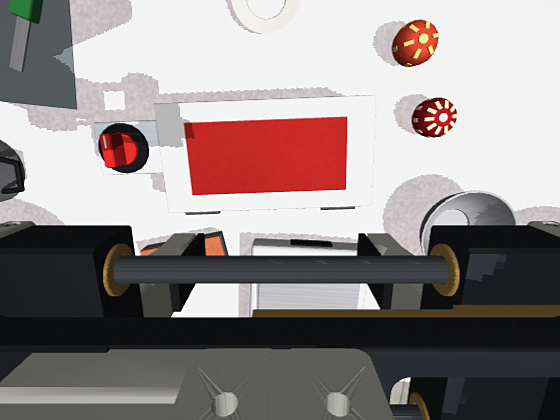

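The wrist view shows the lid with corners near (155,103), (376,96), (373,207) and (168,213). The knob is at (120,150) and the apples are at (416,43) and (435,117).

```bash
cat > case.py <<'E'
from knife import *
np.set_printoptions(precision=1,suppress=True)
m=vision.camera_model('wrist');K=(m['fx'],m['fy'],m['cx'],m['cy'])
f=np.load('w2.npz');im,d=f['im'],f['d'];c=(K,f['A'],f['o'])
P=cloud(d,c);H,S,V=mask(im,0); red=((H<14)|(H>165))&(S>120)&(V>40)
lid=(P[...,2]>70)&(P[...,2]<86)&(P[...,0]>520)&(P[...,0]<700)&(P[...,1]<210)&(P[...,1]>-120)
b=max(blobs(lid,1000),key=lambda b:b[1][4])[0]; zl=np.median(P[b][:,2])
print('lid z',zl)
for nm,mk in(('lid',b),('panel',max(blobs(red&lid,1000),key=lambda b:b[1][4])[0])):
    v,u=np.nonzero(mk); w=ray(np.c_[u,v],zl,c)[:,:2].astype(np.float32); rc=cv2.minAreaRect(w); print(nm,rc)
    # edge columns: straight-line fits of near/far edge
    xs=[];
    for uu in range(200,345,8):
        vv=np.nonzero(mk[:,uu])[0]; xs.append((uu,vv.min()-.5,vv.max()+.5))
    xs=np.array(xs)
    for j in(1,2):
        w=ray(xs[:,[0,j]],zl,c); p=np.polyfit(w[:,1],w[:,0],1); print('  edge x at y=45: %.1f yaw %.2f'%(np.polyval(p,45),-np.degrees(np.arctan(p[0]))))
for b,st,ce in blobs(red,100):
    q=P[b]; q=q[q[:,2]>-5]; print('red',ce,st[4],np.median(q,0),'z99',np.percentile(q[:,2],98), 'rays z24',ray(ce,24,c),'min',q.min(0),'max',q.max(0))
kn=(P[...,2]>108)&(P[...,2]<135)&(P[...,1]<-100)&(P[...,1]>-220)&red
v,u=np.nonzero(kn); w=ray(np.c_[u,v],122,c)[:,:2].astype(np.float32); print('knob',len(w),np.median(P[kn],0),cv2.minAreaRect(w))
E
python3 case.py
```

```text
lid z 78.75839526617162
lid ((613.0842895507812, 33.2779541015625), (154.89801025390625, 309.0), 5.1383466720581055)
  edge x at y=45: 534.3 yaw 5.20
  edge x at y=45: 687.1 yaw 5.15
panel ((610.9357299804688, 40.720237731933594), (99.45410919189453, 219.18218994140625), 5.1465559005737305)
  edge x at y=45: 560.7 yaw 5.20
  edge x at y=45: 660.5 yaw 5.08
red [413.9  43.3] 1283 [449.8 233.5  43.5] z99 49.76413776699089 rays z24 [[444.6 242.   24. ]] min [419.   58.2  10.4] max [569.3 268.7 489.3]
red [432.5 117.2] 913 [544.7 276.9  42.8] z99 49.594420087296044 rays z24 [[543.8 287.2  24. ]] min [517.   58.2  12.5] max [571.9 312.2 489.3]
red [267.  155.2] 11471 [608.4  41.4  79.3] z99 80.9920234301444 rays z24 [[614.2  38.7  24. ]] min [552.7 -72.3  76. ] max [669.6 153.7 489.3]
red [118.5 149.3] 1083 [ 608.7 -148.6  106.6] z99 123.5975717057984 rays z24 [[ 617.2 -193.1   24. ]] min [ 569.3 -184.7   83.1] max [635.6  58.2 489.3]
red [213.5 246.1] 347 [768.3 -44.1  28.2] z99 409.33186307454235 rays z24 [[772.  -45.9  24. ]] min [569.3 -59.8  22.6] max [785.4  58.2 489.3]
knob 509 [ 609.8 -151.   121.3] ((608.8948974609375, -150.9932861328125), (41.29887390136719, 20.74585723876953), 4.1363205909729)
```

```bash
python3 -c "
from h import *
plan([389.3,-304.6,90],161.2)"
```

```text
turn [-0.004 -0.005  2.535] shift [  3.888 -14.241   8.033] | [637.4  62.3 331. ] [-1.7997e+02 -5.0000e-02 -1.7701e+02] q [  23.   15.    6.    0.  -81. -110.] F [-0.3 -0.4 -0.4] t 3.4
```

>>> {"fn": "servo_tool", "kwargs": {"series": [[0,0,0,0,0,0.845,1],[0,0,0,0,0,0.845,1],[0,0,0,0,0,0.845,1],[0.3,-1,0,0,0,0,1],[0.3,-1,0,0,0,0,1],[0.3,-1,0,0,0,0,1],[0.3,-1,0,0,0,0,1],[0.3,-1,0,0,0,0,1],[0.3,-1,0,0,0,0,1],[0.3,-1,0,0,0,0,1]]}}

```text
time: 4.35
tool_pos: [508.7, -117.6, 331.9]
eef_rot: [180.0, 0.0, 161.2]
force: [0.3, -1.0, 0.4]
gripper_width: 0.998
grip_force: 0.0
```

>>> {"fn": "servo_tool", "kwargs": {"series": [[0.3,-1,0.5,0,0,0,1],[0.3,-1,1,0,0,0,1],[0.3,-1,1,0,0,0,1],[0.3,-1,1,0,0,0,1],[0.3,-1,1,0,0,0,1],[0.288,-1,1,0,0,0,1],[0,-1,1,0,0,0,1],[0,-0.241,1,0,0,0,1],[0,0,0.5,0,0,0,1],[0,0,0,0,0,0,1]]}}

```text
time: 5.35
tool_pos: [386.9, -304.6, 89.7]
eef_rot: [-180.0, -0.2, 161.1]
force: [0.1, -0.0, -0.5]
gripper_width: 1.0
grip_force: 0.0
```

```bash
python3 - <<'E'
from knife import *
plan([389.3,-304.6,4],161.2)
im,d,c=shot('top');z,rc=knife(im,d,c);print(z,rc)
E
```

```text
turn [-0.    -0.027 -0.015] shift [-0.076  0.025  2.856] | [ 386.9 -304.6   89.7] [-180.     -0.23  161.08] q [-15.  12. -32.  -0. -46. -94.] F [ 0.1 -0.  -0.5] t 5.3Traceback (most recent call last):
  File "<stdin>", line 3, in <module>
  File "knife.py", line 10, in knife
    z=np.median(P[best][:,2]); v,u=np.nonzero(best)
                                   ~~~~~~~~~~^^^^^^
    return _wrapfunc(a, 'nonzero')
    return _wrapit(obj, method, *args, **kwds)
    result = getattr(arr, method)(*args, **kwds)
ValueError: Calling nonzero on 0d arrays is not allowed. Use np.atleast_1d(scalar).nonzero() instead.
```

```bash
python3 - <<'E'
from knife import *
for n in('wrist','scene'):
    im,d,c=shot(n)
    try: z,rc=knife(im,d,c);print(n,z,rc,cv2.boxPoints(rc))
    except Exception as e: print(n,e)
E
```

```text
wrist 20.22680196759663 ((383.32208251953125, -301.9198913574219), (29.447689056396484, 85.36927795410156), 71.21104431152344) [[ 338.16974 -302.1111 ]
 [ 418.9898  -329.60715]
 [ 428.47443 -301.72867]
 [ 347.65436 -274.23264]]
scene 16.35735215531645 ((395.846435546875, -296.34393310546875), (45.81415557861328, 98.65528869628906), 70.86835479736328) [[ 341.7357  -301.81918]
 [ 434.94205 -334.15244]
 [ 449.95718 -290.86868]
 [ 356.75082 -258.53543]]
```

>>> {"fn": "servo_tool", "kwargs": {"series": [[-0.076,0.02,0.5,0,0,0,1],[0,0,0.8,0,-0.02,0,1],[0,0,0.8,0,0,0,1],[0,0,0.5,0,0,0,1],[0,0,0.25,0,0,0,1],[0,0,0,0,0,0,1]]}}

```text
time: 6.1
tool_pos: [392.1, -304.1, 6.3]
eef_rot: [-180.0, 0.2, 161.3]
force: [-0.6, 0.2, 0.9]
gripper_width: 0.997
grip_force: 0.0
```

>>> {"fn": "servo_tool", "kwargs": {"series": [[0,0,0,0,0,0,0.1],[0,0,0,0,0,0,0.1],[0,0,0,0,0,0,0.1],[0,0,0,0,0,0,0.1],[0,0,0,0,0,0,0.1],[0,0,0,0,0,0,0.1]], "newtons": 45}}

```text
time: 6.7
tool_pos: [391.8, -304.2, 6.2]
eef_rot: [-180.0, 0.2, 161.2]
force: [0.0, -0.3, -0.3]
gripper_width: 0.517
grip_force: 0.0
```

```bash
python3 -c "
from h import *
plan([389.3,-304.6,160],-174.85)"
```

```text
turn [-0.004  0.021 -2.782] shift [ 0.086 -0.007 -5.127] | [ 391.8 -304.2    6.2] [-180.      0.18  161.24] q [-15.  19. -37.   0. -34. -94.] F [ 0.  -0.3 -0.3] t 6.7
```

>>> {"fn": "servo_tool", "kwargs": {"series": [[0,0,0.07,0,0.02,0,0.1],[0,0,0,0,0,0,0.1],[0,0,0,0,0,0,0.1],[0,0,0,0,0,0,0.1],[0,0,0,0,0,0,0.1],[0,0,0,0,0,0,0.1]]}}

```text
time: 7.3
tool_pos: [391.8, -304.1, 3.9]
eef_rot: [-180.0, -0.0, 161.2]
force: [1.1, -0.4, -1.2]
gripper_width: 0.337
grip_force: 45.0
```

>>> {"fn": "servo_tool", "kwargs": {"series": [[0,0,-0.4,0,0,0,0.1],[0,0,-0.8,0,0,0,0.1],[0,0,-0.8,0,0,0,0.1],[0,0,-0.8,0,0,0,0.1],[0,0,-0.8,0,0,-0.5,0.1],[0,0,-0.8,0,0,-0.7,0.1],[0,0,0,0,0,-0.7,0.1],[0,0,0,0,0,-0.7,0.1],[0,0,0,0,0,-0.18,0.1],[0,0,0,0,0,0,0.1]]}}

```text
time: 8.3
tool_pos: [391.6, -304.0, 135.9]
eef_rot: [180.0, -0.0, -175.0]
force: [0.9, 0.1, -0.6]
gripper_width: 0.337
grip_force: 45.0
```

```bash
python3 -c "
from h import *
plan([404.8,21.7,137],-174.85)"
```

```text
turn [ 0.001 -0.001 -0.013] shift [-1.412 10.774 -0.038] | [ 391.6 -304.   135.9] [ 1.7999e+02 -1.0000e-02 -1.7496e+02] q [-15.   8. -29.  -0. -53. -70.] F [ 0.9  0.1 -0.6] t 8.3
```

>>> {"fn": "servo_tool", "kwargs": {"series": [[-0.45,0.5,0,0,0,0,0.1],[-0.48,1,0,0,0,0,0.1],[-0.48,1,0,0,0,0,0.1],[0,1,0,0,0,0,0.1],[0,1,0,0,0,0,0.1],[0,1,0,0,0,0,0.1],[0,1,0,0,0,0,0.1],[0,1,0,0,0,0,0.1],[0,1,0,0,0,-0.013,0.1],[0,1,0,0,0,0,0.1]]}}

```text
time: 9.3
tool_pos: [408.1, -15.4, 135.9]
eef_rot: [-180.0, -0.0, -174.9]
force: [0.9, -0.2, -0.4]
gripper_width: 0.339
grip_force: 45.0
```

>>> {"fn": "servo_tool", "kwargs": {"series": [[0,0.9,0,0,0,0,0.1],[0,0.374,0,0,0,0,0.1],[0,0,0,0,0,0,0.1]]}}

```text
time: 9.6
tool_pos: [404.9, 22.6, 135.9]
eef_rot: [180.0, 0.0, -174.7]
force: [0.1, -0.6, -0.7]
gripper_width: 0.338
grip_force: 45.0
```

```bash
python3 - <<'E'
from knife import *
plan([404.8,21.7,57.4],-174.85)
im,d,c=shot('scene');save('s2.png',cv2.resize(im[150:330,180:420],(720,540),interpolation=cv2.INTER_CUBIC))
P=cloud(d,c); H,S,V=mask(im,0); s=r.get_state()
g=(H>35)&(H<85)&(S>80)&(V>40)
for b,st,ce in blobs(g,25):
    q=P[b]
    if abs(np.median(q[:,1])-20)<80: print(st,np.median(q,0),q.min(0),q.max(0))
tip=s['tool_pos']+Ro.from_euler('xyz',s['eef_rot'],degrees=True).apply([[-120.8,0,-6.1],[-47.8,0,-6.1]]); print(tip,proj(tip,c))
E
```

```text
turn [0.    0.    0.015] shift [ 0.005 -0.029  2.618] | [404.9  22.6 135.9] [ 180.      0.   -174.72] q [  31.   -1.  -39.   -0.  -52. -116.] F [ 0.1 -0.6 -0.7] t 9.6
[329 189  18  19 197] [430.67096229  28.31464199 150.4372317 ] [392.89451503   9.19855867 134.59486203] [1079.3677663   592.58446203  928.68933438]
[[525.09699448  32.93504584 141.91831225]
 [452.40537238  26.2322529  141.94365329]] [[312.16461351 216.07593342]
 [331.15990894 202.76141437]]
```

View pics/s2.png

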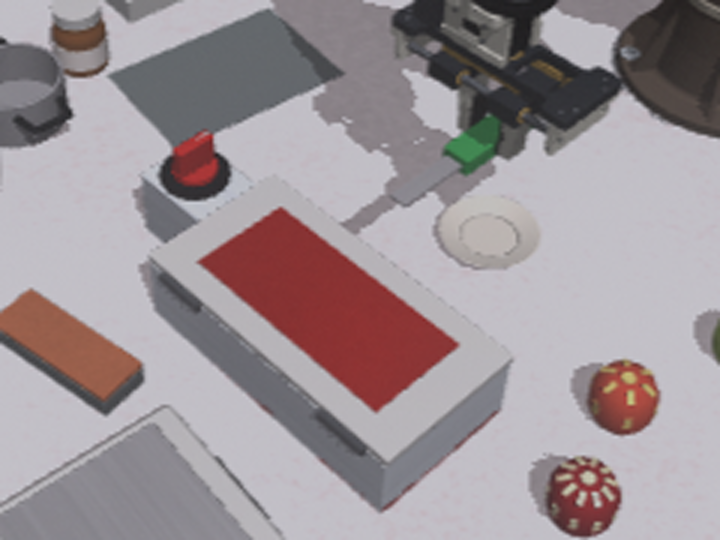

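The knife hangs level and its tip sits at crop pixel (398,198), where I predicted it. I'll descend and insert.

>>> {"fn": "servo_tool", "kwargs": {"series": [[0,-0.03,0.6,0,0,0.015,0.1],[0,0,0.8,0,0,0,0.1],[0,0,0.8,0,0,0,0.1],[0,0,0.4,0,0,0,0.1],[0,0,0.02,0,0,0,0.1],[0,0,0,0,0,0,0.1],[0,0,0,0,0,0,0.1]]}}

```text
time: 10.35
tool_pos: [405.6, 20.6, 58.1]
eef_rot: [180.0, 0.1, -174.9]
force: [-0.3, 0.6, -1.4]
gripper_width: 0.343
grip_force: 45.0
```

```bash
python3 - <<'E'
from h import *
plan([449.6,25.7,57.4],-174.85)
E
```

```text
turn [ 0.002  0.007 -0.009] shift [-1.476  0.039  0.022] | [405.6  20.6  58.1] [ 1.7998e+02  6.0000e-02 -1.7492e+02] q [  31.    6.  -45.    0.  -39. -116.] F [-0.3  0.6 -1.4] t 10.3
```

>>> {"fn": "servo_tool", "kwargs": {"series": [[-0.2,0.02,0.02,0,0,0,0.1],[-0.3,0.02,0,0,0,0,0.1],[-0.3,0,0,0,0,0,0.1],[-0.35,0,0,0,0,0,0.1],[-0.33,0,0,0,0,0,0.1],[0,0,0,0,0,0,0.1],[0,0,0,0,0,0,0.1]]}}

```text
time: 11.05
tool_pos: [448.9, 25.6, 56.4]
eef_rot: [-180.0, -0.1, -174.9]
force: [0.1, -0.2, -0.3]
gripper_width: 0.336
grip_force: 45.0
```

>>> {"fn": "servo_tool", "kwargs": {"series": [[0,0,-0.2,0,0,0,0.1],[0,0,-0.2,0,0,0,0.1],[0,0,-0.2,0,0,0,0.1],[0,0,-0.2,0,0,0,0.1],[0,0,-0.2,0,0,0,0.1],[0,0,-0.2,0,0,0,0.1],[0,0,-0.1,0,0,0,0.1],[0,0,-0.1,0,0,0,0.1],[0,0,0,0,0,0,0.1],[0,0,0,0,0,0,0.1]]}}

```text
time: 12.05
tool_pos: [449.1, 25.9, 98.7]
eef_rot: [180.0, 0.0, -174.9]
force: [0.9, 0.9, -1.7]
gripper_width: 0.339
grip_force: 45.0
```

```bash
python3 - <<'E'
from h import *
s=r.get_state()
print(s['tool_pos'],s['force'],s['wrist_torque'])
im,d,c=shot('scene');save('s3.png',cv2.resize(im[150:330,180:420],(720,540),interpolation=cv2.INTER_CUBIC))
E
```

```text
[449.09723874  25.86725709  98.74748675] [ 0.93148514  0.8872813  -1.72974076] [-0.01570282  0.12508055 -0.04024523]
```

View pics/s3.png

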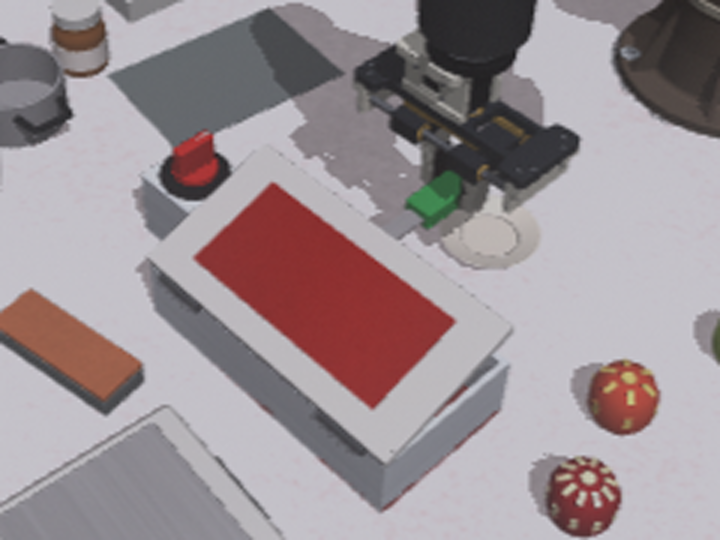

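The lid stands at about 0.3 rad on the blade. I'll swing it on with the blade tip.

>>> {"fn": "servo_tool", "kwargs": {"series": [[-0.25,0,-0.53,0,0,0,0.1],[-0.25,0,-0.53,0,0,0,0.1],[-0.33,0,-0.42,0,0,0,0.1],[-0.33,0,-0.42,0,0,0,0.1],[-0.42,0,-0.25,0,0,0,0.1],[-0.42,0,-0.25,0,0,0,0.1],[-0.42,0,-0.13,0,0,0,0.1],[-0.42,0,-0.13,0,0,0,0.1],[-0.33,0,-0.07,0,0,0,0.1],[-0.33,0,-0.07,0,0,0,0.1]]}}

```text
time: 13.1
tool_pos: [553.9, 35.1, 182.6]
eef_rot: [-180.0, -0.0, -174.9]
force: [-1.2, -0.1, -2.1]
gripper_width: 0.339
grip_force: 45.0
```

>>> {"fn": "servo_tool", "kwargs": {"series": [[-0.2,0,0,0,0,0,0.1],[-0.1,0,0,0,0,0,0.1],[0,0,0,0,0,0,0.1]]}}

```text
time: 13.4
tool_pos: [563.0, 36.1, 182.6]
eef_rot: [-180.0, 0.0, -174.9]
force: [0.1, -0.8, -0.9]
gripper_width: 0.334
grip_force: 45.0
```

```bash
python3 - <<'E'
from h import *
s=r.get_state()
print(s['tool_pos'],s['force'],s['wrist_torque'])
im,d,c=shot('scene');save('s4.png',im)
P=cloud(d,c)
h=np.array([686.7,47.1]); ex=np.array([.996,.0898]); ey=np.array([-.0898,.996])
q=P[(d>0)&(P[...,2]>110)].reshape(-1,3); X=(q[:,:2]-h)@ex; Y=(q[:,:2]-h)@ey
k=(abs(X)<60)&(Y>20)&(Y<145)&(q[:,2]<240); print(k.sum(),np.polyfit(q[k,2],X[k],1),q[k,2].max())
E
```

```text
[563.03202075  36.07210427 182.55746737] [ 0.08511361 -0.84437908 -0.90868471] [-0.0235192   0.00903015  0.04026944]
1457 [-0.04649226 16.85313746] 222.25965314069174
```

View pics/s4.png

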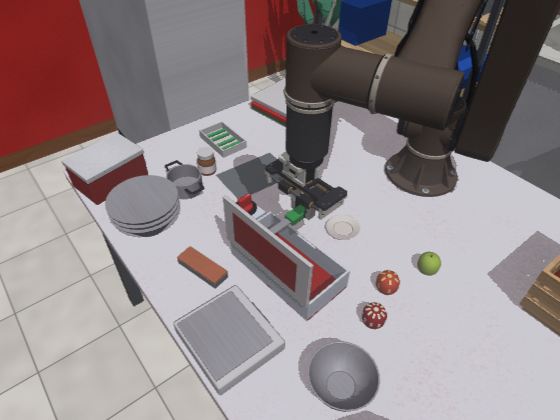

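The lid stands near 1.52 rad. Next the knife goes back to its mat.

>>> {"fn": "servo_tool", "kwargs": {"series": [[0.5,0,0,0,0,0,0.1],[1,0,0,0,0,0,0.1],[1,0,0,0,0,0,0.1],[1,-0.5,0,0,0,0,0.1],[0.8,-1,0,0,0,0,0.1],[0,-1,0,0,0,0,0.1],[0,-1,0,0,0,0,0.1],[0,-1,0,0,0,0,0.1],[0,-1,0,0,0,0,0.1],[0,-1,0,0,0,0,0.1]]}}

```text
time: 14.45
tool_pos: [451.5, -170.8, 183.2]
eef_rot: [-180.0, 0.1, -174.9]
force: [1.1, -1.0, -0.6]
gripper_width: 0.338
grip_force: 45.0
```

```bash
python3 -c "
from h import *
plan([391.8,-304.1,40],161.2)"
```

```text
turn [1.000e-03 1.000e-02 2.785e+00] shift [ 0.454 -4.847  4.773] | [ 451.5 -170.8  183.2] [-1.7999e+02  8.0000e-02 -1.7486e+02] q [  3.   4. -27.   0. -59. -88.] F [ 1.1 -1.  -0.6] t 14.4
```

>>> {"fn": "servo_tool", "kwargs": {"series": [[0,0,0,0,0,0.7,0.1],[0,0,0,0,0,0.7,0.1],[0,0,0,0,0,0.7,0.1],[0,0,0,0,0,0.685,0.1],[0.09,-0.97,0.6,0,0,0,0.1],[0.09,-0.97,0.9,0,0,0,0.1],[0.09,-0.97,0.9,0,0,0,0.1],[0.09,-0.97,0.9,0,0,0,0.1],[0.09,-0.97,0.9,0,0,0,0.1],[0,0,0.57,0,0,0,0.1]]}}

```text
time: 15.45
tool_pos: [389.8, -304.7, 38.0]
eef_rot: [-180.0, -0.1, 161.0]
force: [-0.1, 0.1, -1.7]
gripper_width: 0.342
grip_force: 45.0
```

>>> {"fn": "servo_tool", "kwargs": {"series": [[0,0,0.4,0,0,0,0.1],[0,0,0.4,0,0,0,0.1],[0,0,0.2,0,0,0,0.1],[0,0,0,0,0,0,0.1],[0,0,0,0,0,0,0.1]]}}

```text
time: 15.95
tool_pos: [392.2, -303.1, 10.1]
eef_rot: [-180.0, 0.0, 161.2]
force: [0.1, -0.4, -1.1]
gripper_width: 0.337
grip_force: 45.0
```

>>> {"fn": "servo_tool", "kwargs": {"series": [[0,0,0.1,0,0,0,0.1],[0,0,0.08,0,0,0,0.1],[0,0,0,0,0,0,0.1],[0,0,0,0,0,0,0.1],[0,0,0,0,0,0,1],[0,0,0,0,0,0,1],[0,0,0,0,0,0,1],[0,0,0,0,0,0,1],[0,0,0,0,0,0,1],[0,0,0,0,0,0,1]], "newtons": 28}}

```text
time: 16.95
tool_pos: [391.8, -303.1, 4.3]
eef_rot: [180.0, 0.0, 161.2]
force: [-0.4, -0.9, 0.6]
gripper_width: 0.826
grip_force: 0.0
```

>>> {"fn": "servo_tool", "kwargs": {"series": [[0,0,-0.5,0,0,0,1],[0,0,-1,0,0,0,1],[0,0,-1,0,0,0,1],[0,0,-1,0,0,0,1],[0,0,-1,0,0,-0.9,1],[0,0,-1,0,0,-0.9,1],[0,0,-1,0,0,-0.9,1],[0,0,-1,0,0,-0.1,1],[0,0,-1,0,0,0,1],[0,0,0,0,0,0,1]]}}

```text
time: 17.95
tool_pos: [393.6, -304.1, 263.6]
eef_rot: [-179.8, 0.4, -174.7]
force: [0.0, 0.0, -0.1]
gripper_width: 0.999
grip_force: 0.0
```

```bash
python3 - <<'E'
from knife import *
np.set_printoptions(precision=1,suppress=True)
im,d,c=shot('wrist')
z,rc=knife(im,d,c);print('knife',z,rc)
plan([460,150,300],-174.85)
E
```

```text
knife 20.224733346461733 ((390.0483093261719, -303.5933532714844), (29.900711059570312, 98.89238739013672), 71.18034362792969)
turn [-0.  0.  0.] shift [-3.6 14.9 -1.3] | [ 392.7 -303.4  261.3] [-179.9    0.2 -174.8] q [-15.   2. -18.   0. -69. -70.] F [-0.1  0.4 -0.8] t 18.0
```

>>> {"fn": "servo_tool", "kwargs": {"series": [[-0.2,0.9,0,0,0,0,1],[-0.2,1,0,0,0,0,1],[-0.2,1,0,0,0,0,1],[-0.2,1,0,0,0,0,1],[-0.2,1,0,0,0,0,1],[-0.2,1,0,0,0,0,1],[-0.2,1,0,0,0,0,1],[-0.2,1,0,0,0,0,1],[-0.2,1,0,0,0,0,1],[-0.2,1,0,0,0,0,1]]}}

```text
time: 19.0
tool_pos: [423.8, -0.7, 258.3]
eef_rot: [-180.0, -0.1, -174.8]
force: [0.5, 0.0, -0.2]
gripper_width: 0.997
grip_force: 0.0
```

>>> {"fn": "servo_tool", "kwargs": {"series": [[-0.6,1,0,0,0,0,1],[-0.6,1,0,0,0,0,1],[-0.6,1,0,0,0,0,1],[-0.6,1,0,0,0,0,1],[-0.6,1,0,0,0,0,1],[-0.6,1,0,0,0,0,1],[-0.4,1,0,0,0,0,1],[0,0,0,0,0,0,1],[0,0,0,0,0,0,1]]}}

```text
time: 19.9
tool_pos: [524.2, 218.5, 257.5]
eef_rot: [-179.9, -0.1, -174.7]
force: [-0.1, -0.3, 0.6]
gripper_width: 1.001
grip_force: 0.0
```

```bash
cat > apples.py <<'E'
from knife import *
np.set_printoptions(precision=1,suppress=True)
def apples(n='wrist'):
    im,d,c=shot(n); P=cloud(d,c); H,S,V=mask(im,0)
    ok=(P[...,2]>6)&(P[...,2]<60)&(P[...,0]>380)&(P[...,0]<640)&(P[...,1]>150)&(P[...,1]<400)&(d>0)
    sat=((H<35)|(H>165))&(S>70)&(V>40)
    for b,st,ce in blobs(ok&cv2.dilate(sat.astype(np.uint8),np.ones((5,5))).astype(bool),150):
        q=P[b]
        # centre: circle fit on surface points above the band (rotationally symmetric), per height ring -> least squares
        a=q[(q[:,2]>12)&(q[:,2]<46)]
        from scipy.optimize import least_squares
        prof=lambda z,p: p[2]-p[3]*np.clip(z-30,0,None)**2
        fit=least_squares(lambda p: np.hypot(a[:,0]-p[0],a[:,1]-p[1])-prof(a[:,2],p),[*np.median(a[:,:2],0),29,.03],loss='soft_l1')
        t=q[q[:,2]>45.5]
        hull=cv2.minEnclosingCircle(q[:,:2].astype(np.float32))
        print(n,ce,st[4],'fit',fit.x,'top cap',t.mean(0) if len(t) else None,'zmax',np.percentile(q[:,2],99),'circle',hull)
    return im
if __name__=='__main__':
    im=apples(); save('w5.png',im); apples('top'); plan([444,240,150],-174.85)
E
python3 apples.py
```

```text
wrist [306.9 119. ] 1710 fit [444.4 242.8  28.    0. ] top cap [444.3 242.6  48.1] zmax 50.70201281219368 circle ((444.49462890625, 242.90322875976562), 29.456802368164062)
wrist [331.8 197.8] 1478 fit [544.  288.9  28.2   0. ] top cap [543.1 288.2  48.1] zmax 50.67100972903927 circle ((544.1067504882812, 288.70452880859375), 29.763700485229492)
  return _methods._mean(a, axis=axis, dtype=dtype,
  ret = um.true_divide(
Traceback (most recent call last):
  File "apples.py", line 19, in <module>
    im=apples(); save('w5.png',im); apples('top'); plan([444,240,150],-174.85)
  File "apples.py", line 13, in apples
    fit=least_squares(lambda p: np.hypot(a[:,0]-p[0],a[:,1]-p[1])-prof(a[:,2],p),[*np.median(a[:,:2],0),29,.03],loss='soft_l1')
ValueError: Initial guess is outside of provided bounds
```

```bash
python3 - <<'E'
from knife import *
np.set_printoptions(precision=0,suppress=True)
im,d,c=shot('top');P=cloud(d,c);H,S,V=mask(im,0)
red=((H<18)|(H>165))&(S>110)&(V>40)
for b,st,ce in blobs(red,25): print(ce,st[4],np.median(P[b],0))
f=cv2.imread('pics/top1.png');cv2.imwrite('pics/tops.png',np.hstack([f,cv2.cvtColor(im,cv2.COLOR_RGB2BGR)])[:, :, :][::1, ::1][:420]); cv2.imwrite('pics/tops.png',cv2.resize(cv2.imread('pics/tops.png'),(800,300),interpolation=cv2.INTER_AREA))
plan([444.4,242.8,60],-174.85)
E
```

```text
[ 64. 110.] 261 [887. 589. 151.]
[421. 138.] 350 [ 816. -534.   51.]
[ 85. 125.] 261 [837. 520. 151.]
[288. 149.] 523 [ 791. -105.   28.]
[ 47. 152.] 263 [752. 632. 151.]
[245. 203.] 3097 [617.  40.   6.]
[306. 199.] 198 [ 607. -153.   94.]
[169. 228.] 58 [532. 278.  41.]
[181. 256.] 212 [441. 238.  45.]
[ 40. 358.] 7801 [123. 633. 124.]
[426. 361.] 537 [ 136. -491.   40.]
turn [-0. -0.  0.] shift [3. 1. 7.] | [524. 218. 258.] [-180.   -0. -175.] q [  42.    9.  -10.   -0.  -70. -127.] F [ 1. -0. -0.] t 20.0
```

View pics/tops.png

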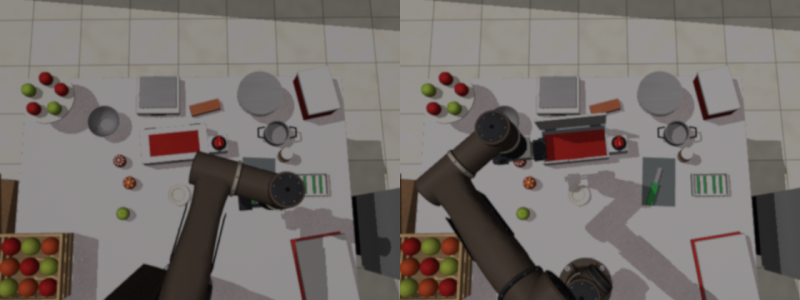

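Only two carved apples are on the table, at about (181,256) and (168,225) in the top view. Next I pick the orange one.

```bash
python3 -c "
from h import *
plan([444.4,242.8,70],-174.85)"
```

```text
turn [-0.005 -0.008  0.01 ] shift [2.573 1.076 6.283] | [524.2 217.6 258.5] [-1.7996e+02 -7.0000e-02 -1.7477e+02] q [  42.    9.  -10.   -0.  -70. -127.] F [ 0.7 -0.2 -0.4] t 20.0
```

>>> {"fn": "servo_tool", "kwargs": {"series": [[0.5,0.2,0,0,0,0.01,1],[0.7,0.3,0.5,0,0,0,1],[0.7,0.3,0.9,0,0,0,1],[0.673,0.276,0.9,0,0,0,1],[0,0,0.9,0,0,0,1],[0,0,0.9,0,0,0,1],[0,0,0.9,0,0,0,1],[0,0,0.9,0,0,0,1],[0,0,0.38,0,0,0,1],[0,0,0,0,0,0,1]]}}

```text
time: 21.0
tool_pos: [443.9, 242.3, 70.0]
eef_rot: [-179.9, -0.1, -174.9]
force: [0.2, -0.4, 0.0]
gripper_width: 1.005
grip_force: 0.0
```

```bash
python3 -c "
from apples import *
apples()
plan([444.4,242.8,6],-174.85)"
```

```text
wrist [283.1 221.1] 4812 fit [444.4 243.   28.2   0. ] top cap [441.8 242.7  48.1] zmax 50.43517029758327 circle ((444.3986511230469, 242.9722137451172), 29.599767684936523)
wrist [326.  305.9] 174 fit [-399372.   -30949.7  401106.5       0. ] top cap None zmax 18.20212300804298 circle ((521.8790283203125, 286.9328918457031), 16.172561645507812)
turn [-0. -0. -0.] shift [ 0.  -0.   2.2] | [444.8 243.1  71.2] [-180.    -0.  -174.8] q [  51.   14.  -32.    0.  -44. -136.] F [ 0.4 -0.2  0.7] t 21.1
```

>>> {"fn": "servo_tool", "kwargs": {"series": [[0,0,0.5,0,0,0,1],[0,0,0.6,0,0,0,1],[0,0,0.6,0,0,0,1],[0,0,0.45,0,0,0,1],[0,0,0,0,0,0,1],[0,0,0,0,0,0,0.4],[0,0,0,0,0,0,0.4],[0,0,0,0,0,0,0.4],[0,0,0,0,0,0,0.4],[0,0,0,0,0,0,0.4]], "newtons": 28}}

```text
time: 22.05
tool_pos: [445.2, 243.8, 6.9]
eef_rot: [180.0, 0.0, -174.8]
force: [-0.6, -0.2, 5.4]
gripper_width: 0.651
grip_force: 28.0
```

>>> {"fn": "servo_tool", "kwargs": {"series": [[0,0,0,0,0,0,0.4],[0,0,0,0,0,0,0.4],[0,0,0,0,0,0,0.4]]}}

```text
time: 22.35
tool_pos: [445.2, 243.7, 6.9]
eef_rot: [180.0, 0.0, -174.8]
force: [-2.4, -0.6, 6.7]
gripper_width: 0.646
grip_force: 28.0
```

>>> {"fn": "servo_tool", "kwargs": {"series": [[0,0,-0.2,0,0,0,0.4],[0,0,-0.4,0,0,0,0.4],[0,0,-0.6,0,0,0,0.4],[0,0,-0.8,0,0,0,0.4],[0,0,-0.8,0,0,0,0.4],[0,0,-0.8,0,0,0,0.4],[0,0,-0.5,0,0,0,0.4],[0,0,0,0,0,0,0.4]]}}

```text
time: 23.15
tool_pos: [446.0, 244.4, 132.4]
eef_rot: [179.8, 0.2, -174.8]
force: [-0.3, 0.4, -0.7]
gripper_width: 0.646
grip_force: 28.0
```

```bash
python3 -c "
from h import *
plan([581.3,102.9,130],-174.85)"
```

```text
turn [0.021 0.025 0.003] shift [-4.068 -5.103  0.081] | [446.  244.4 132.4] [ 179.82    0.22 -174.82] q [  51.   10.  -28.    0.  -52. -136.] F [-0.3  0.4 -0.7] t 23.1
```

>>> {"fn": "servo_tool", "kwargs": {"series": [[-0.3,-0.4,0,0,0,0,0.4],[-0.6,-0.7,0,0.01,0.01,0,0.4],[-0.6,-0.8,0,0,0,0,0.4],[-0.7,-0.8,0,0,0,0,0.4],[-0.7,-0.8,0,0,0,0,0.4],[-0.6,-0.8,0,0,0,0,0.4],[-0.4,-0.6,0,0,0,0,0.4],[-0.17,-0.2,0.08,0,0,0,0.4],[0,0,0,0,0,0,0.4],[0,0,0,0,0,0,0.4]]}}

```text
time: 24.15
tool_pos: [579.6, 102.2, 126.6]
eef_rot: [-179.9, -0.1, -174.9]
force: [-0.7, -0.6, -0.7]
gripper_width: 0.644
grip_force: 28.0
```

```bash
python3 -c "
from h import *
im,d,c=shot('scene');save('s6.png',cv2.resize(im[150:330,180:420],(720,540),interpolation=cv2.INTER_CUBIC))
plan([581.3,102.9,16],-174.85)"
```

```text
turn [-0.01  -0.014  0.003] shift [-0.057  0.008  3.693] | [579.6 102.5 126.8] [-1.7991e+02 -1.2000e-01 -1.7482e+02] q [  29.   17.  -18.    0.  -55. -114.] F [ 0.6  0.2 -0.2] t 24.2
```

View pics/s6.png

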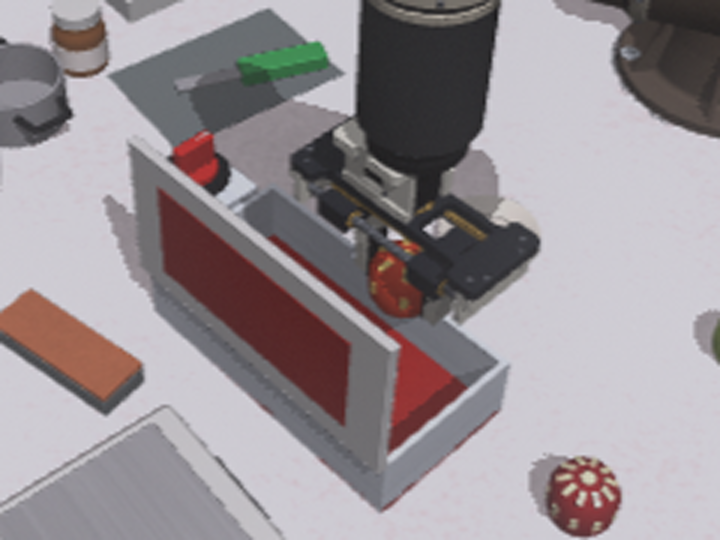

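>>> {"fn": "servo_tool", "kwargs": {"series": [[-0.05,0,0.4,-0.01,-0.01,0,0.4],[0,0,0.6,0,0,0,0.4],[0,0,0.6,0,0,0,0.4],[0,0,0.6,0,0,0,0.4],[0,0,0.6,0,0,0,0.4],[0,0,0.4,0,0,0,0.4],[0,0,0.3,0,0,0,0.4],[0,0,0.1,0,0,0,0.4],[0,0,0,0,0,0,0.4],[0,0,0,0,0,0,0.4]]}}

```text
time: 25.2
tool_pos: [582.3, 102.4, 19.6]
eef_rot: [180.0, 0.1, -174.8]
force: [0.4, -0.4, -0.2]
gripper_width: 0.642
grip_force: 28.0
```

>>> {"fn": "servo_tool", "kwargs": {"series": [[0,0,0.07,0,0,0,0.4],[0,0,0.07,0,0,0,0.4],[0,0,0.05,0,0,0,0.4],[0,0,0,0,0,0,0.4],[0,0,0,0,0,0,0.4]]}}

```text
time: 25.7
tool_pos: [581.8, 102.1, 13.3]
eef_rot: [-180.0, -0.0, -174.8]
force: [0.2, 0.3, -0.2]
gripper_width: 0.645
grip_force: 28.0
```

>>> {"fn": "servo_tool", "kwargs": {"series": [[0,0,0.03,0,0,0,0.4],[0,0,0.02,0,0,0,0.4],[0,0,0,0,0,0,0.4],[0,0,0,0,0,0,0.4]]}}

```text
time: 26.1
tool_pos: [582.0, 102.2, 12.9]
eef_rot: [-180.0, 0.0, -174.8]
force: [-3.6, 0.4, 9.7]
gripper_width: 0.645
grip_force: 28.0
```

Touchdown. I'll release slowly and lift.

>>> {"fn": "servo_tool", "kwargs": {"series": [[0,0,0,0,0,0,0.75],[0,0,0,0,0,0,0.8],[0,0,0,0,0,0,0.9],[0,0,0,0,0,0,0.9],[0,0,-0.3,0,0,0,0.9],[0,0,-0.6,0,0,0,0.9],[0,0,-0.8,0,0,0,0.9],[0,0,-0.9,0,0,0,0.9],[0,0,-0.9,0,0,0,1],[0,0,-0.9,0,0,0,1]]}}

```text
time: 27.1
tool_pos: [581.7, 102.1, 145.6]
eef_rot: [180.0, 0.0, -174.8]
force: [1.1, 1.0, 0.3]
gripper_width: 0.99
grip_force: 0.0
```

```bash
python3 -c "
from h import *
plan([544,288.9,150],-174.85)"
```

```text
turn [0.001 0.003 0.001] shift [ 0.693  6.315 -0.147] | [581.7 102.1 145.6] [ 1.8000e+02  2.0000e-02 -1.7484e+02] q [  29.   16.  -17.    0.  -57. -114.] F [1.1 1.  0.3] t 27.1
```

>>> {"fn": "servo_tool", "kwargs": {"series": [[0,0.5,0,0,0,0,1],[0.1,0.9,0,0,0,0,1],[0.1,1,0,0,0,0,1],[0.1,1,0,0,0,0,1],[0.1,1,0,0,0,0,1],[0.1,1,0.5,0,0,0,1],[0.193,0.915,0.9,0,0,0,1],[0,0,0.9,0,0,0,1],[0,0,0.2,0,0,0,1],[0,0,0,0,0,0,1]]}}

```text
time: 28.1
tool_pos: [543.5, 288.4, 68.0]
eef_rot: [-179.9, -0.1, -174.8]
force: [0.1, -0.5, 1.3]
gripper_width: 1.004
grip_force: 0.0
```

```bash
python3 -c "
from apples import *
apples()
np.set_printoptions(precision=3,suppress=True)
plan([544,288.9,6],-174.85)"
```

```text
wrist [283.3 221.1] 4520 fit [544.  289.2  28.2   0. ] top cap [541.  288.9  48.1] zmax 50.398392353519895 circle ((543.8544311523438, 289.25390625), 29.650964736938477)
turn [-0.004 -0.001  0.001] shift [0.009 0.007 2.109] | [544.3 288.7  69.3] [-179.97   -0.01 -174.84] q [  46.   23.  -18.    0.  -49. -131.] F [-0.1  0.3  0.5] t 28.1
```

>>> {"fn": "servo_tool", "kwargs": {"series": [[0,0,0.5,0,0,0,1],[0,0,0.6,0,0,0,1],[0,0,0.55,0,0,0,1],[0,0,0.4,0,0,0,1],[0,0,0,0,0,0,1],[0,0,0,0,0,0,0.4],[0,0,0,0,0,0,0.4],[0,0,0,0,0,0,0.4],[0,0,0,0,0,0,0.4],[0,0,0,0,0,0,0.4]], "newtons": 28}}

```text
time: 29.15
tool_pos: [544.3, 289.3, 7.9]
eef_rot: [180.0, 0.0, -174.8]
force: [-1.6, 0.9, 2.6]
gripper_width: 0.644
grip_force: 28.0
```

>>> {"fn": "servo_tool", "kwargs": {"series": [[0,0,0,0,0,0,0.4],[0,0,0,0,0,0,0.4],[0,0,-0.1,0,0,0,0.4],[0,0,-0.3,0,0,0,0.4],[0,0,-0.6,0,0,0,0.4],[0,0,-0.8,0,0,0,0.4],[0,0,-0.8,0,0,0,0.4],[0,0,-0.8,0,0,0,0.4],[0,0,-0.6,0,0,0,0.4],[0,0,0,0,0,0,0.4]]}}

```text
time: 30.15
tool_pos: [545.3, 289.9, 130.7]
eef_rot: [179.8, 0.2, -174.8]
force: [-0.1, -0.1, -1.2]
gripper_width: 0.65
grip_force: 28.0
```

```bash
python3 -c "
from h import *
plan([591,-6.6,130],-174.85)"
```

```text
turn [0.018 0.027 0.003] shift [-0.629 -9.979  0.022] | [545.3 289.9 130.7] [ 179.84    0.24 -174.83] q [  46.   19.  -14.    0.  -56. -131.] F [-0.1 -0.1 -1.2] t 30.1
```

>>> {"fn": "servo_tool", "kwargs": {"series": [[0,-0.5,0,0.01,0.01,0,0.4],[-0.08,-0.9,0,0,0,0,0.4],[-0.08,-1,0,0,0,0,0.4],[-0.08,-1,0,0,0,0,0.4],[-0.08,-1,0,0,0,0,0.4],[-0.08,-1,0,0,0,0,0.4],[-0.08,-1,0,0,0,0,0.4],[-0.08,-1,0,0,0,0,0.4],[-0.07,-1,0,0,0,0,0.4],[0,-0.8,0,0,0,0,0.4]]}}

```text
time: 31.15
tool_pos: [586.7, 13.3, 126.4]
eef_rot: [-179.9, -0.2, -174.9]
force: [-0.1, 0.4, 0.2]
gripper_width: 0.649
grip_force: 28.0
```

>>> {"fn": "servo_tool", "kwargs": {"series": [[0,-0.5,0,0,0,0,0.4],[0,-0.28,0,0,0,0,0.4],[0,0,0,0,0,0,0.4],[0,0,0,0,0,0,0.4]]}}

```text
time: 31.55
tool_pos: [589.7, -7.1, 127.5]
eef_rot: [-179.9, -0.1, -174.8]
force: [-0.3, 0.6, -0.9]
gripper_width: 0.649
grip_force: 28.0
```

```bash
python3 -c "
from h import *
plan([591,-6.6,14],-174.85)"
```

```text
turn [-0.009 -0.012  0.001] shift [-0.046  0.013  3.783] | [589.7  -7.1 127.5] [-1.7992e+02 -1.0000e-01 -1.7484e+02] q [  18.   17.  -18.    0.  -55. -103.] F [-0.3  0.6 -0.9] t 31.6
```

>>> {"fn": "servo_tool", "kwargs": {"series": [[-0.05,0,0.4,-0.01,-0.01,0,0.4],[0,0,0.6,0,0,0,0.4],[0,0,0.6,0,0,0,0.4],[0,0,0.6,0,0,0,0.4],[0,0,0.6,0,0,0,0.4],[0,0,0.4,0,0,0,0.4],[0,0,0.3,0,0,0,0.4],[0,0,0.1,0,0,0,0.4],[0,0,0,0,0,0,0.4],[0,0,0,0,0,0,0.4]]}}

```text
time: 32.55
tool_pos: [591.8, -7.3, 20.3]
eef_rot: [180.0, 0.1, -174.8]
force: [0.2, -0.2, -1.0]
gripper_width: 0.645
grip_force: 28.0
```

>>> {"fn": "servo_tool", "kwargs": {"series": [[0,0,0.07,0,0,0,0.4],[0,0,0.06,0,0,0,0.4],[0,0,0.05,0,0,0,0.4],[0,0,0,0,0,0,0.4],[0,0,0,0,0,0,0.4]]}}

```text
time: 33.05
tool_pos: [591.3, -7.4, 14.3]
eef_rot: [-180.0, 0.0, -174.8]
force: [-0.2, -0.1, -1.1]
gripper_width: 0.649
grip_force: 28.0
```

>>> {"fn": "servo_tool", "kwargs": {"series": [[0,0,0.02,0,0,0,0.4],[0,0,0.02,0,0,0,0.4],[0,0,0,0,0,0,0.4],[0,0,0,0,0,0,0.4]]}}

```text
time: 33.45
tool_pos: [591.4, -7.4, 13.9]
eef_rot: [-180.0, 0.0, -174.8]
force: [-2.4, -0.6, 5.3]
gripper_width: 0.651
grip_force: 28.0
```

>>> {"fn": "servo_tool", "kwargs": {"series": [[0,0,0,0,0,0,0.75],[0,0,0,0,0,0,0.8],[0,0,0,0,0,0,0.9],[0,0,0,0,0,0,0.9],[0,0,-0.3,0,0,0,0.9],[0,0,-0.6,0,0,0,0.9],[0,0,-0.9,0,0,0,0.9],[0,0,-0.9,0,0,0,0.9],[0,0,-0.9,0,0,0,0.9],[0,0,-0.9,0,0,0,0.9]]}}

```text
time: 34.45
tool_pos: [591.2, -7.5, 150.0]
eef_rot: [180.0, 0.0, -174.8]
force: [0.6, -0.6, 0.8]
gripper_width: 0.898
grip_force: 0.0
```

>>> {"fn": "servo_tool", "kwargs": {"series": [[0,0,-0.9,0,0,0,0.9],[0,0,-0.9,0,0,0,0.5],[0,0,-0.9,0,0,0,0],[0,0,-0.9,0,0,0,0],[0,0,-0.4,0,0,0,0],[0,0,0,0,0,0,0]]}}

```text
time: 35.05
tool_pos: [592.0, -7.3, 270.4]
eef_rot: [180.0, 0.2, -174.8]
force: [-0.5, -0.5, -0.7]
gripper_width: 0.504
grip_force: 0.0
```

```bash
python3 - <<'E'
from knife import *
np.set_printoptions(precision=1,suppress=True)
im,d,c=shot('scene');save('s7.png',im)
plan([738,52,270],-174.85)
im,d,c=shot('top');
for n in('top','scene'):
    im,d,c=shot(n);P=cloud(d,c)
    C=np.array([612,40.4]);L=np.stack([(P[...,:2]-C)@[.996,.0898],(P[...,:2]-C)@[-.0898,.996]],-1)
    H,S,V=mask(im,0)
    k=(d>0)&(abs(L[...,0])<60)&(abs(L[...,1])<138)&(P[...,2]>22)&(P[...,2]<75)
    for b,st,ce in blobs(k,40): print(n,st[4],L[b].mean(0),np.percentile(P[b][:,2],98))
    q=P[(d>0)&(P[...,2]>100)&(P[...,2]<240)&(abs(L[...,0]-75)<60)&(L[...,1]>20)&(L[...,1]<145)]
    X=(q[:,:2]-C)@[.996,.0898]; print(n,len(q),np.polyfit(q[:,2],X,1) if len(q)>20 else 0)
E
```

```text
turn [0. 0. 0.] shift [-5.   1.5 -0.1] | [591.2  -7.3 268.5] [ 180.     0.1 -174.8] q [  18.   11.   -7.   -0.  -72. -103.] F [ 0.2 -0.2 -1.3] t 35.1
top 260 [-27.9 -46.6] 61.00599266850375
top 257 [-28.2  61.7] 60.93156517418747
top 0 0
scene 61 [-37.4 -41.2] 55.30753599484344
scene 186 [-26.2  78.6] 55.2826153375752
scene 1551 [-0.  90.9]
```

View pics/s7.png

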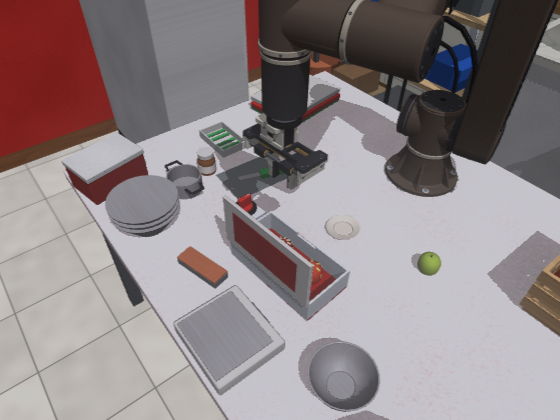

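>>> {"fn": "servo_tool", "kwargs": {"series": [[-0.4,0.3,-0.1,0,0,0,0],[-0.8,0.4,0,0,0,0,0],[-0.9,0.4,0,0,0,0,0],[-0.9,0.4,0,0,0,0,0],[-0.9,0,0,0,0,0,0],[-0.8,0,0,0,0,0,0],[-0.3,0,0,0,0,0,0],[0,0,0,0,0,0,0],[0,0,0,0,0,0,0]]}}

```text
time: 36.15
tool_pos: [736.1, 50.9, 270.3]
eef_rot: [-180.0, -0.1, -174.8]
force: [0.6, 0.2, 0.7]
gripper_width: 0.004
grip_force: 0.0
```

>>> {"fn": "servo_tool", "kwargs": {"series": [[0,0,0.7,0,0,0,0],[0,0,0.9,0,0,0,0],[0,0,0.7,0,0,0,0],[0,0,0.2,0,0,0,0],[0.4,0,0,0,0,0,0],[0.5,0,0,0,0,0,0],[0.5,0,0,0,0,0,0],[0.33,0,0,0,0,0,0],[0,0,0,0,0,0,0]]}}

```text
time: 37.05
tool_pos: [684.2, 46.2, 197.9]
eef_rot: [180.0, 0.1, -174.8]
force: [-0.1, 0.0, -0.9]
gripper_width: 0.005
grip_force: 0.0
```

>>> {"fn": "servo_tool", "kwargs": {"series": [[0.42,0,0.11,0,0,0,0],[0.42,0,0.11,0,0,0,0],[0.42,0,0.11,0,0,0,0],[0.37,0,0.22,0,0,0,0],[0.37,0,0.22,0,0,0,0],[0.37,0,0.22,0,0,0,0],[0.29,0,0.32,0,0,0,0],[0.29,0,0.32,0,0,0,0],[0.29,0,0.32,0,0,0,0]]}}

```text
time: 37.95
tool_pos: [588.8, 37.7, 138.1]
eef_rot: [180.0, 0.1, -174.8]
force: [0.9, 0.1, -0.3]
gripper_width: 0.006
grip_force: 0.3
```

```bash
python3 - <<'E'
from h import *
s=r.get_state();t=s['tool_pos'];e=t[:2]-[612,40.4];print('case',e@[.996,.0898],e@[-.0898,.996],t[2],s['force'])
im,d,c=shot('scene');save('s8.png',cv2.resize(im[130:330,180:420],(720,600),interpolation=cv2.INTER_CUBIC))
E
```

```text
case -23.37300982837973 -0.6439476073279593 138.0728542907234 [ 0.9000278   0.11248626 -0.29508389]
```

View pics/s8.png

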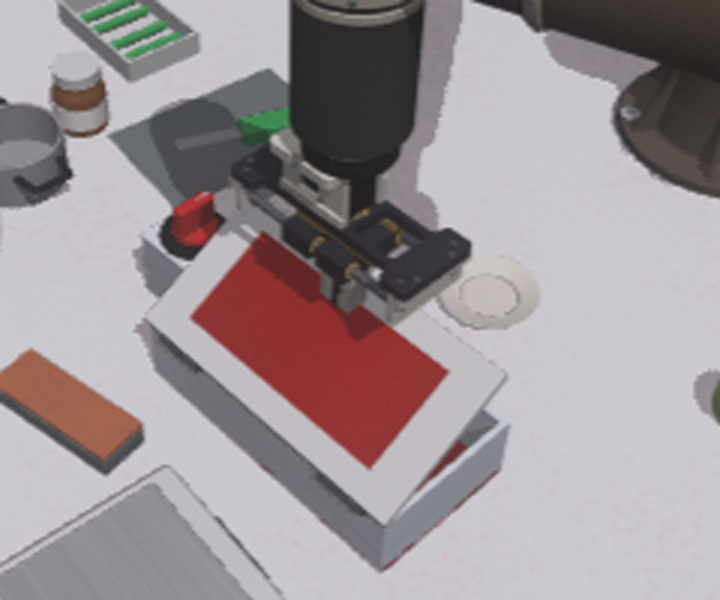

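The lid is following down, now at about 0.45 rad. I'll keep going until it's shut.

>>> {"fn": "servo_tool", "kwargs": {"series": [[0.16,0,0.32,0,0,0,0],[0.16,0,0.32,0,0,0,0],[0.16,0,0.32,0,0,0,0],[0.08,0,0.3,0,0,0,0],[0.08,0,0.3,0,0,0,0],[0.08,0,0.25,0,0,0,0],[0,0,0.12,0,0,0,0],[0,0,0.05,0,0,0,0],[0,0,0,0,0,0,0]]}}

```text
time: 38.9
tool_pos: [566.3, 35.4, 78.4]
eef_rot: [-180.0, -0.0, -174.8]
force: [-0.6, -0.4, 1.5]
gripper_width: 0.006
grip_force: 0.4
```

>>> {"fn": "servo_tool", "kwargs": {"series": [[0,0,0.04,0,0,0,0],[0,0,0.04,0,0,0,0],[0,0,0,0,0,0,0],[0,0,0,0,0,0,0]]}}

```text
time: 39.3
tool_pos: [566.5, 35.4, 78.0]
eef_rot: [-180.0, 0.0, -174.8]
force: [-10.6, 1.1, 21.1]
gripper_width: 0.002
grip_force: 10.8
```

>>> {"fn": "servo_tool", "kwargs": {"series": [[0,0,-0.5,0,0,0,0],[0,0,-0.9,0,0,0,0],[0,0,-0.9,0,0,0,0.5],[0,0,-0.9,0,0,0,0.7],[0,0,-0.3,0,0,0,0.7],[0,0,0,0,0,0,0.7]]}}

```text
time: 39.9
tool_pos: [567.5, 35.8, 182.2]
eef_rot: [180.0, 0.2, -174.8]
force: [-0.6, -1.0, -0.2]
gripper_width: 0.308
grip_force: 0.0
```

```bash
python3 -c "
from h import *
im,d,c=shot('wrist')
P=cloud(d,c);s=P[(d>0)&(P[...,2]>60)&(P[...,2]<140)&(abs(P[...,0]-550)<18)&(P[...,1]>-60)&(P[...,1]<140)];print('lid front z',len(s),np.median(s[:,2]))
plan([609,-150.7,165],-174.85)"
```

```text
lid front z 7829 78.49790560444814
turn [ 0.004  0.005 -0.001] shift [-0.847 -6.313  0.526] | [566.7  35.7 180.8] [ 1.7997e+02  5.0000e-02 -1.7486e+02] q [  23.   12.  -17.   -0.  -61. -108.] F [ 0.1  0.2 -0.1] t 40.0
```

>>> {"fn": "servo_tool", "kwargs": {"series": [[-0.1,-0.5,0,0,0,0,0.7],[-0.1,-1,0,0,0,0,0.7],[-0.1,-1,0,0,0,0,0.7],[-0.1,-1,0,0,0,0,0.7],[-0.15,-1,0,0,0,0,0.7],[-0.15,-1,0,0,0,0,0.7],[-0.15,-0.8,0.5,0,0,0,0.7],[0,0,0,0,0,0,0.7],[0,0,0,0,0,0,0.7]]}}

```text
time: 40.85
tool_pos: [608.0, -151.5, 163.7]
eef_rot: [180.0, -0.2, -174.9]
force: [-0.7, 0.2, 0.5]
gripper_width: 0.7
grip_force: 0.0
```

```bash
python3 -c "
from h import *
plan([609,-150.7,97],-174.85)"
```

```text
turn [ 0.002 -0.023 -0.011] shift [-0.036  0.024  2.225] | [ 608.  -151.5  163.7] [ 179.98   -0.2  -174.95] q [  4.  19. -11.  -0. -61. -89.] F [-0.7  0.2  0.5] t 40.9
```

>>> {"fn": "servo_tool", "kwargs": {"series": [[-0.03,0.02,0.4,0,0,0,0.7],[0,0,0.6,0,0,0,0.7],[0,0,0.6,0,0,0,0.7],[0,0,0.4,0,0,0,0.7],[0,0,0.15,0,0,0,0.7],[0,0,0,0,0,0,0.7]]}}

```text
time: 41.45
tool_pos: [609.6, -149.3, 100.7]
eef_rot: [-180.0, -0.1, -174.8]
force: [-0.9, 0.0, 0.5]
gripper_width: 0.703
grip_force: 0.0
```

>>> {"fn": "servo_tool", "kwargs": {"series": [[0,0,0,0,0,0,0],[0,0,0,0,0,0,0],[0,0,0,0,0,0,0],[0,0,0,0,0,0,0],[0,0,0,0,0,0,0],[0,0,0,0,0,0,0],[0,0,0,0,0,0,0],[0,0,0,0,0,0,0],[0,0,0,0,0,0,0],[0,0,0,0,0,0,0]], "newtons": 50}}

```text
time: 42.45
tool_pos: [610.2, -153.6, 101.6]
eef_rot: [-179.7, -0.0, -174.9]
force: [3.4, -19.6, -5.1]
gripper_width: 0.152
grip_force: 50.0
```

>>> {"fn": "servo_tool", "kwargs": {"series": [[0,-0.08,0,0,0,0,0],[0,-0.04,0,0,0,0,0],[0,0,0,0,0,0,0],[0,0,0,0,0,0,0]]}}

```text
time: 42.85
tool_pos: [610.2, -153.9, 101.6]
eef_rot: [-179.9, 0.0, -174.8]
force: [1.2, -6.7, 1.0]
gripper_width: 0.155
grip_force: 50.0
```

>>> {"fn": "servo_tool", "kwargs": {"series": [[0,-0.03,0,0,0,0.5,0],[0,0,0,0,0,0.8,0],[0,0,0,0,0,0.8,0],[0,0,0,0,0,0.8,0],[0,0,0,0,0,0.8,0],[0,0,0,0,0,0.8,0],[0,0,0,0,0,0.8,0],[0,0,0,0,0,0.8,0],[0,0,0,0,0,0.8,0],[0,0,0,0,0,0.8,0]]}}

```text
time: 43.85
tool_pos: [610.1, -154.4, 101.6]
eef_rot: [-180.0, 0.0, 118.7]
force: [-0.3, -4.2, 2.1]
gripper_width: 0.157
grip_force: 50.0
```

>>> {"fn": "servo_tool", "kwargs": {"series": [[0,0,0,0,0,0.3,0],[0,0,0,0,0,0,0],[0,0,0,0,0,0,0],[0,0,0,0,0,0,0]]}}

```text
time: 44.25
tool_pos: [610.1, -154.4, 101.6]
eef_rot: [-180.0, 0.0, 116.5]
force: [-1.4, -4.3, 4.5]
gripper_width: 0.156
grip_force: 50.0
```

>>> {"fn": "servo_tool", "kwargs": {"series": [[0,0,0,0,0,0,0.6],[0,0,0,0,0,0,0.6],[0,0,0,0,0,0,0.6],[0,0,0,0,0,0,0.6],[0,0,0,0,0,0,0.6],[0,0,-0.5,0,0,0,0.6],[0,0,-0.9,0,0,0,0.6],[0,0,-0.9,0,0,0,0.6],[0,0,-0.9,0,0,0,0.6],[0,0,-0.9,0,0,0,0.6]]}}

```text
time: 45.25
tool_pos: [610.1, -154.1, 225.4]
eef_rot: [180.0, -0.0, 116.4]
force: [1.3, 0.3, -0.6]
gripper_width: 0.599
grip_force: 0.0
```

>>> {"fn": "servo_tool", "kwargs": {"series": [[0,0,-0.9,0,0,0,0.6],[1,0,-0.9,0,0,0,0.6],[1,0,0,0,0,0,0.6],[1,0,0,0,0,0,0.6],[1,0,0,0,0,0,0.6],[1,0,0,0,0,0,0.6],[0,0,0,0,0,0,0.6],[0,0,0,0,0,0,0.6]]}}

```text
time: 46.05
tool_pos: [543.5, -19.3, 278.7]
eef_rot: [180.0, 0.0, 116.5]
force: [0.2, -0.3, 1.1]
gripper_width: 0.601
grip_force: 0.0
```

```bash
python3 - <<'E'
from knife import *
im,d,c=shot('scene');save('s9.png',im)
try: print(knife(im,d,c))
except Exception as e: print(e)
im,d,c=shot('top')
try: print(knife(im,d,c))
except Exception as e: print(e)
plan([500,0,250])
E
```

```text
(np.float64(17.96326259652153), ((401.02264404296875, -303.70135498046875), (27.79134750366211, 79.1983413696289), 71.01834869384766))
(np.float64(19.676554615729742), ((389.4305114746094, -303.17950439453125), (30.001895904541016, 96.91517639160156), 71.73442077636719))
turn [0. 0. 0.] shift [ 1.249 -1.009  0.943] | [543.8 -20.1 278.3] [180.    0.  116.4] q [  19.    6.  -11.    0.  -72. -172.] F [ 0.9 -0.   0.2] t 46.1
```

View pics/s9.png

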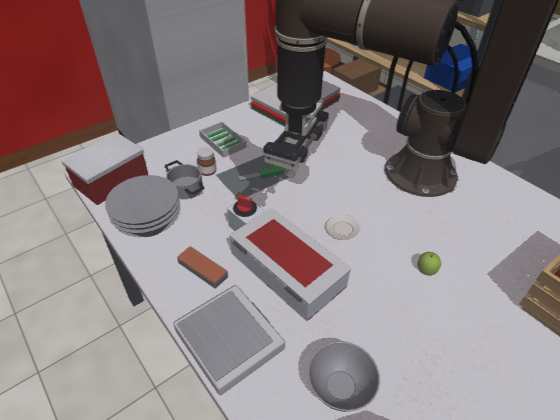

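The lid is shut, the knob has turned (its bar now runs across at (245,203)), and the knife is on its mat. Handing in.

```bash
python3 -c "
from cell import order
print(order.finish_job())"
```

```text
the job is handed in; nothing more can be done
None
```

I handed the job in at about 46 s: both carved apples present are in the case, the lid is shut, the knob turned about 1.2 rad clockwise and stayed, and the knife is back on its mat; no verdict was returned.

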